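# Chase a slanted boss thread, then open the swing-bolt clamp

### The job

The T-handled thread tap stands started in the slanted boss of the clamped aluminium blank. Work it down the way a fitter does: clockwise half a turn, back a quarter turn, clockwise half a turn, back a quarter turn, then clockwise until its collar is fully home on the boss. Only then loosen the brass wing nut by about a quarter turn and swing its hinged bolt right out of the slotted lug so that the blank can be taken out later; leave the tap in place and do not disturb the beaker, flask and bottle standing close by.

Things in the scene. Friction and masses are not known exactly. Their poses are not given: they have to be found in the camera images.
- jig: fixed steel tapping jig, base 120 (x) x 180 (y) x 14 mm; origin: centre of its underside. z up; the tap leans 30 deg from vertical to its +y, the swing bolt stands on its -y side. In its frame (mm) the boss axis passes (0, 20, 58), boss face 34 further along. Level lug 8 thick, 38 wide, top at z 99.5, ends at y -86; slot 12 wide, open to -y
- tap_grip (a point): on the tap's axis: steel grip block 28 (point x) x 12 (point y) x 34 mm along point z, which points away from the boss along the slanted axis; block from 21 mm below to 13 above this point. A cross bar 8 mm thick, 100 long with ball ends (+x end red), runs along x 15 mm below; top of the 30 mm collar 33 mm below. Turns with the tap and sinks 4 mm a turn
- tap (a joint): turning angle of the tap in rad, growing clockwise seen from its handle (forward, inwards); starts between 0 and 0.8, and meets its hard stop (collar home on the boss) at 5.8. Friction about 0.06 N m; it stays where it is left.
- nut_grip (a point): grip point on the axis of the brass wing nut, 27 mm above the lug's top: two upright rounded wings in one plane, 44 mm across (point x), 9 mm thick (point y), reaching from 16 mm below to 9 mm above this point; point z is the bolt's axis, the bolt's end 11 mm above this point.
- nut (a joint): turning angle of the wing nut in rad, growing anticlockwise seen from above (loosening); starts between 0 and 0.2, friction about 0.05 N m. At 0 its wings lie along the jig's x. The bolt must not be swung while it is tight; after a quarter turn it is loose
- bolt_hinge (a point): centre of the swing bolt's hinge, 97 mm below nut_grip along the 9 mm bolt; the hinge axis is the jig's x.
- bolt (a joint): swing of the bolt in rad: 0 upright in the slot, grows as it leans out to the jig's -y, stop at 1.3. Slight friction; once leaned more than about 0.5 rad it falls by itself to the stop.
- beaker: loose glass beaker, 62 mm across, 80 mm high, origin at the centre of its foot; must stay where it stands
- flask: loose small conical glass flask, 51 mm across, 85 mm high, origin at the centre of its foot; must stay where it stands
- bottle: loose small brown bottle with a black cap, 45 mm across, 101 mm high, origin at the centre of its foot; must stay where it stands

How it is judged:
On the way, in this order (a step that is already met when the one before it is completed fails the run):
1. the tap has been turned forward about half a turn (at least 0.44 turn from its start) (distance of tap_grip from where it was at the start of the episode above 0.00176 m), for 0.1 s.
2. the tap has been turned back about a quarter turn (to less than 0.33 turn from its start) (distance of tap_grip from where it was at the start of the episode below 0.00132 m), for 0.1 s.
3. the tap has been turned forward about half a turn again (at least 0.68 turn from its start) (distance of tap_grip from where it was at the start of the episode above 0.00272 m), for 0.1 s.
4. the tap has been turned back about a quarter turn again (to less than 0.57 turn from its start) (distance of tap_grip from where it was at the start of the episode below 0.00228 m), for 0.1 s.
5. the tap is home: collar on the boss (value of joint tap above 5.5 rad), for 0.1 s.
6. the wing nut is loosened (value of joint nut above 1.2 rad), for 0.1 s.
7. the bolt is swung out of the slot (value of joint bolt above 1 rad), for 0.1 s.
At the end, for the whole second after the job is handed in: The tap is home (within 0.3 rad of its stop), the wing nut is loosened by at least 1.2 rad, the bolt leans out more than 1.0 rad and is at rest, and beaker, flask and bottle stand within 20 mm of where they stood (value of joint tap above 5.5 rad and value of joint nut above 1.2 rad and value of joint bolt above 1 rad and velocity of joint bolt below 0.1 rad/s and distance of each of beaker, flask, bottle from where it was at the start of the episode below 0.02 m); the robot touches nothing.
It fails at once if the wing nut is loosened before the tap is home (value of joint nut above 0.6 rad and value of joint tap below 5.3 rad).
It fails at once if the bolt is forced out of the slot with the nut still tight (value of joint bolt above 0.25 rad and value of joint nut below 1 rad).
It fails at once if a bystander is knocked over or pushed away (angle between any of beaker, flask, bottle's own z axis and vertical above 0.4 rad or distance of any of beaker, flask, bottle from where it was at the start of the episode above 0.03 m).
It also fails if it takes over 72 s, if anything falls off the work surface, if the arm or the gripper's body presses on something with over 40 N, if the wrist force passes 120 N, or if a joint passes its speed limit or range.

### The arm

A 7-joint arm with a two-finger parallel gripper is mounted at the origin on the work surface; the furniture and walls round the work are solid. World frame = base frame: x ahead of the robot, y to its left, z up, the work surface at z = 0. Lengths are in m, angles in rad, forces in N, time in s.
With the tool pointing down it reaches from about 0.4 to 0.85 m from the base axis. Payload 10.4 kg.
Tool frame: the origin (TCP) lies at the very end of the fingers, on their centre line; the grasp point (between the pads) lies 19 mm behind it (manip.grip_depth is the distance from the TCP to the grasp point, in m); z points along the fingers, y is the direction in which the jaws open and shut (so a half turn about z gives the same grasp; the last joint's range is limited). The gripper opens to 85 mm and grips with 20 to 120 N. Pads are 22 mm wide; open, the fingers measure 114 mm over their backs; the gripper's body (76 mm by 85 mm) begins 54 mm behind the grasp point. The pads swing forward as they close: fully open they stand 13 mm farther back than shut.
Start: joints at [1.291, 0.332, -0.065, 1.46, 0.022, 1.35, -0.088], TCP at [0.159, -0.605, 0.231] pointing down, gripper open.
Joint ranges: [-2.6, 2.6], [-0.5, 2.12], [-1.47, 1.34], [0.16, 2.42], [-1.27, 4.41], [0.06, 2.06], [-2.6, 2.6]. Speed limits (rad/s): [2.22, 2.22, 2.79, 2.79, 3.14, 3.14, 3.14].

### API

Orientations are given as a unit quaternion [x, y, z, w].
In Python, from workcell import manip gives the robot as it stands.
- The arm moves only by the tool step_arm, never from a script. Its argument "motion" is a list of rows, each a list of 6 numbers: the shift along the tool's x, y, z in mm, then the turn, a rotation vector about the tool's x, y, z in degrees. A call has 1 to 20 rows; each row shifts and turns the pose as measured when the row begins, along the tool's axes as they then stand; what a row does not reach is not made up. A row lasts 1/8 s, in which the tool goes at most 62.5 mm and 10.7 degrees, less where a joint would pass 70% of its speed; a pose out of reach is approached as far as the arm can. A call with a gripper value outside its range is refused whole. "jaw" is the finger opening in mm, from 0 to 85.4, set as the call begins (left out, the last holds). The fingers move at their own pace and stop on an object; "force" is the grip in N (left out, the last holds). Time passes only in rows, so rows that do not move let the fingers close. It gives the time, the measured TCP pose, the force and the opening at its end, in the units of the state.
- manip.get_obs(): the state, without advancing time (a new reading comes with each control period).
- manip.camera(name): name is "side" or "top"; returns the picture (400x640x3 uint8, blue, green, red); there is no depth.
- manip.camera_info(name): a dict with "camera_matrix" (3x3 intrinsics, pixels), "k1" (the pictures are not rectified: a ray, as slopes to the right and down, at radius r is drawn at 1 + k1 r^2 times it, then the intrinsics apply), "R" (3x3) and "t" (3): a world point X has camera coordinates R X + t. Camera axes: x right, y down, z forward; pixel columns grow to the right and rows downward; lengths in m; the calibration is good to about 2 mm. A picture is of the moment at which its call begins. camera_info takes no time and is no camera call.
- manip.hand_in(): hands the job in, once; it reports no verdict.
The state is a dict: "clock": time; "joint_pos": joint angles; "joint_velocities": joint speeds; "tau": joint torques, N m; "position": TCP position; "ee_rot": TCP orientation; "ft_force": force on the tool from outside, world axes, zero at the start; "torque": the same for the moment, N m; "grip_width": opening from 0.0 (shut) to 1.0 (fully open).
Only numpy, scipy, OpenCV 4.12 (cv2) and the standard library are available. Lean on these libraries where they do the work, as an engineer would, in place of code of your own. Each camera call takes 0.05 s, during which the arm holds its last target.

## Working session

There is one attempt and no reset: what is moved stays moved. The work goes in short steps, Python scripts to look and compute and a tool call to move; the robot and the scene stay as the last step left them, time stands still between calls to the robot, and variables do not carry over. Pictures are saved under pics/ and viewed, and the job is handed in when it is done.

Besides the shell and the picture viewer there is one more tool, called after "Emit:" as name(argument=value, ...) on one line, values as JSON. step_arm: Moves the arm, as the interface text tells. Its arguments: {"type":"object","properties":{"motion":{"type":"array"},"jaw":{"type":"number"},"force":{"type":"number"}},"required":["motion"]}

```bash
ls; mkdir -p pics
python3 - <<'E'
from workcell import manip
import cv2
for n in ("side","top"):
    im=manip.camera(n); cv2.imwrite(f"pics/{n}0.png",im)
    print(n,manip.camera_info(n))
print(manip.get_obs(), manip.grip_depth)
E
```

```text
pics
side {'camera_matrix': array([[439.49670961,   0.        , 323.02682652],
       [  0.        , 439.49670961, 199.0528082 ],
       [  0.        ,   0.        ,   1.        ]]), 'k1': -0.017663747815869428, 'R': array([[-0.99340905, -0.11422512,  0.00954346],
       [-0.07292185,  0.56556314, -0.82147474],
       [ 0.08843562, -0.81675637, -0.57016505]]), 't': array([0.47750803, 0.08925927, 1.01151124])}
top {'camera_matrix': array([[492.83127656,   0.        , 316.31725715],
       [  0.        , 492.83127656, 209.26621318],
       [  0.        ,   0.        ,   1.        ]]), 'k1': -0.04777768132010906, 'R': array([[ 0.0110104 , -0.99987283,  0.01153658],
       [-0.98228734, -0.01297358, -0.1869312 ],
       [ 0.1870571 , -0.00927405, -0.98230526]]), 't': array([0.02888508, 0.48366536, 1.41020096])}
{'clock': 0.1, 'joint_pos': array([ 1.29142017,  0.33281062, -0.06469156,  1.46085701,  0.02161298,
        1.34989638, -0.08850323]), 'joint_velocities': array([-1.15365522e-03, -4.29336013e-04, -1.67422071e-03, -2.19333395e-03,
       -2.77876129e-04,  1.52294162e-05,  1.69874624e-04]), 'tau': array([ 2.28497578e-03, -6.26747274e+01,  4.96948161e-02, -3.92430031e+01,
        1.63179991e-02,  6.91929337e-03,  9.14873885e-05]), 'position': array([ 0.15863039, -0.60418817,  0.23059441]), 'ee_rot': array([ 9.91768669e-01,  1.28041009e-01, -1.17676890e-04, -6.26831083e-04]), 'ft_force': array([-0.59536004, -0.27651306,  0.19369221]), 'torque': array([-0.00098191, -0.00079085, -0.00638231]), 'grip_width': 0.9980775042542045} 0.0187
```

View pics/side0.png

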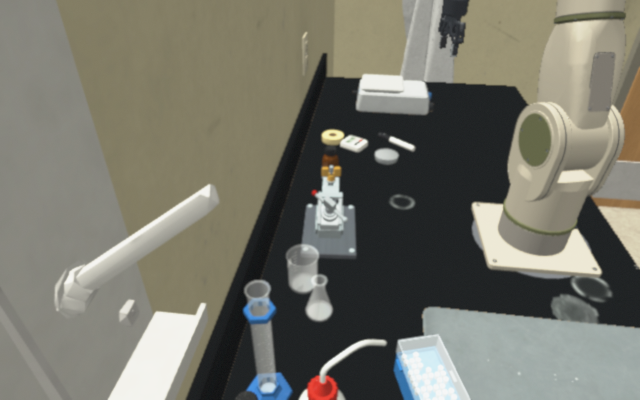

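View pics/top0.png

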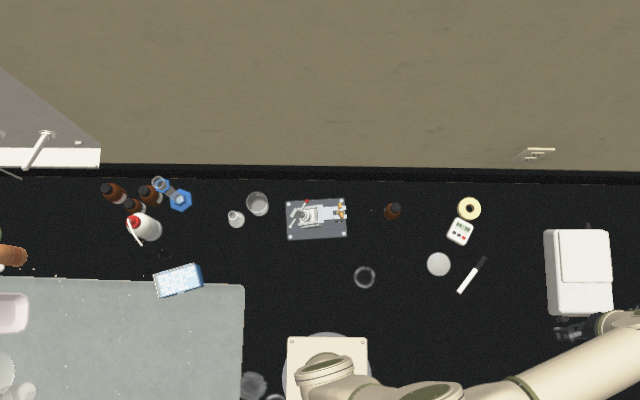

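Side view: the jig is at about (330,225), with the bottle behind it and the beaker and flask in front. Top view: the jig is at about (316,219). I'll enlarge both.

Run:
```python
import cv2
a=cv2.imread("pics/side0.png")[145:265,280:380]; cv2.imwrite("pics/side0c.png",cv2.resize(a,None,fx=5,fy=5,interpolation=cv2.INTER_CUBIC))
a=cv2.imread("pics/top0.png")[185:250,275:355]; cv2.imwrite("pics/top0c.png",cv2.resize(a,None,fx=9,fy=9,interpolation=cv2.INTER_CUBIC))
```

```text
(no output)
```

View pics/side0c.png

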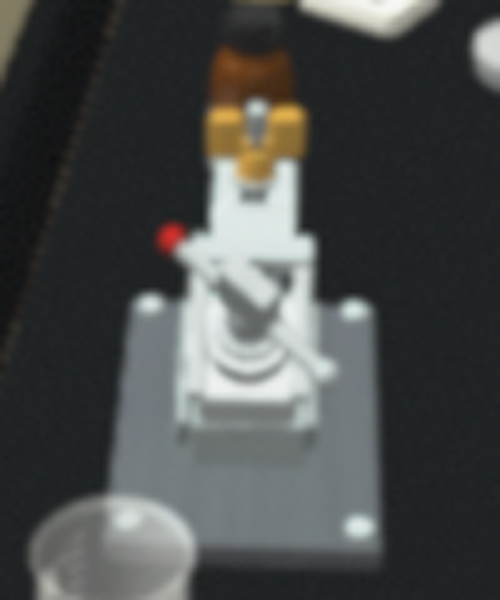

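View pics/top0c.png

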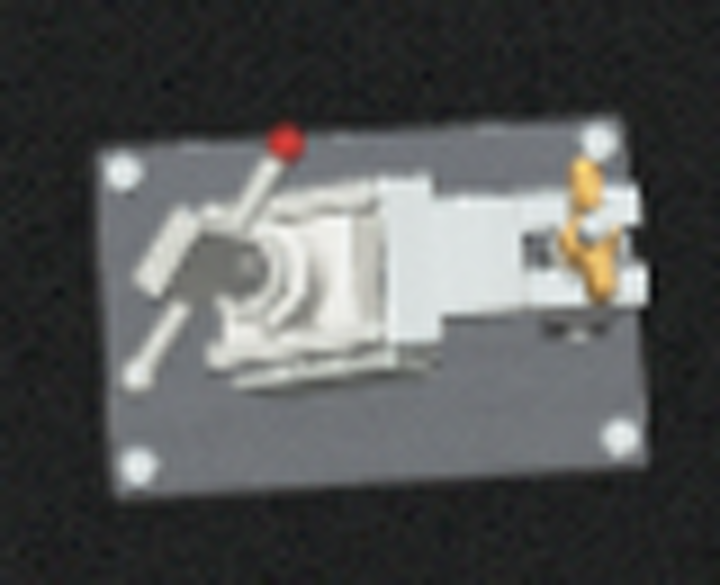

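```bash
cat > h.py <<'E'
import numpy as np, cv2
from scipy.spatial.transform import Rotation as Ro
from workcell import manip
CI={n:manip.camera_info(n) for n in("side","top")}
def proj(n,X):
    c=CI[n];p=np.atleast_2d(X)@c["R"].T+c["t"];s=p[:,:2]/p[:,2:]
    s=s*(1+c["k1"]*(s**2).sum(1,keepdims=True));K=c["camera_matrix"]
    return s*[K[0,0],K[1,1]]+K[:2,2]
def ray(n,uv):
    c=CI[n];K=c["camera_matrix"]
    q=cv2.undistortPoints(np.array([[uv]],float),K,np.array([c["k1"],0,0,0]))[0,0] 
    d=c["R"].T@np.r_[q,1];return -c["R"].T@c["t"],d
def onplane(n,uv,z):
    o,d=ray(n,uv);return o+d*(z-o[2])/d[2]
def tapframe(th,s):
    # jig frame: axis leans 30deg to +y ; clockwise seen from handle = negative about +axis
    a=np.radians(30);R=Ro.from_rotvec([-a,0,0])
    o=np.array([0,.020,.058])+s*R.apply([0,0,1])
    return R*Ro.from_rotvec([0,0,-th]),o
E
cat > fit.py <<'E'
from h import *
from scipy.optimize import least_squares
T=lambda u,v:(np.array([u,v])+.5)/9-.5+[275,185]
S=lambda u,v:(np.array([u,v])+.5)/5-.5+[280,145]
h=.014
base=[("top",T(97,152),(.06,.09,h)),("top",T(622,118),(.06,-.09,h)),("top",T(648,467),(-.06,-.09,h)),("top",T(115,498),(-.06,.09,h)),
 ("side",S(382,548),(-.06,.09,h)),("side",S(378,305),(-.06,-.09,h))]
balls=[("top",T(287,143),.05),("top",T(137,376),-.05),("side",S(172,238),.05),("side",S(327,371),-.05)]
def res(p,full=False):
    x,y,w,th,s,yn,nu,zo=p
    J=Ro.from_rotvec([0,0,w]);o=np.array([x,y,zo])
    out=[]
    for n,uv,X in base: out.append(proj(n,J.apply(X)+o)[0]-uv)
    R,c=tapframe(th,s)
    for n,uv,b in balls: out.append(proj(n,J.apply(R.apply([b,0,-.015])+c)+o)[0]-uv)
    N=Ro.from_rotvec([0,0,nu]);g=np.array([0,yn,.1265])
    for n,uv,X in [("top",T(601,222),(0,0,.011)),("side",S(257,105),(0,0,.011)),("top",T(586,176),(.018,0,0.003)),("top",T(601,288),(-.018,0,0.003)),("side",S(223,130),(.016,0,0)),("side",S(291,130),(-.016,0,0))]:
        out.append(proj(n,J.apply(N.apply(X)+g)+o)[0]-uv)
    out=np.array(out)
    if full: return out
    return np.r_[out.ravel(),zo/.002]
r=least_squares(res,[.5,.03,0,.6,.09,-.07,.1,0])
print(dict(zip("x y w th s yn nu zo".split(),r.x.round(4))))
print(res(r.x,True).round(2))
np.save("fit.npy",r.x)
E
python3 fit.py; python3 -c "
from h import *
print(onplane('top',(257,204),.04),onplane('top',(236,218),.04),onplane('top',(392,211),.08))"
```

```text
{'x': np.float64(0.4617), 'y': np.float64(0.0355), 'w': np.float64(0.0696), 'th': np.float64(0.7353), 's': np.float64(0.0772), 'yn': np.float64(-0.0678), 'nu': np.float64(0.0638), 'zo': np.float64(-0.0009)}
[[-0.27 -0.97]
 [ 0.64 -0.45]
 [ 0.52 -0.08]
 [-0.39 -0.11]
 [ 0.12  0.05]
 [-0.3  -0.23]
 [ 1.22 -1.68]
 [-1.09  1.61]
 [-1.34 -1.61]
 [ 1.95  2.22]
 [-0.53  0.18]
 [ 0.43  0.46]
 [ 0.12 -0.46]
 [ 0.15 -0.29]
 [ 0.15 -0.38]
 [ 0.5  -0.4 ]]
[0.49790474 0.2109558  0.04      ] [0.45493148 0.27157197 0.04      ] [ 0.47448902 -0.18362235  0.08      ]
```

```bash
for b in 046 044 042; do sed "s/\.05)/.$b)/g; s/fit.npy/fit$b.npy/" fit.py > f2.py; python3 f2.py; done | grep -A12 x
```

```text
{'x': np.float64(0.4617), 'y': np.float64(0.0355), 'w': np.float64(0.0704), 'th': np.float64(0.7267), 's': np.float64(0.0778), 'yn': np.float64(-0.0679), 'nu': np.float64(0.063), 'zo': np.float64(-0.0009)}
[[-0.31 -0.93]
 [ 0.59 -0.46]
 [ 0.5  -0.09]
 [-0.4  -0.07]
 [ 0.17  0.07]
 [-0.32 -0.21]
 [ 0.21 -0.58]
 [-0.38  0.55]
 [-0.13 -0.39]
 [ 0.72  0.75]
 [-0.53  0.18]
 [ 0.42  0.47]
--
{'x': np.float64(0.4616), 'y': np.float64(0.0356), 'w': np.float64(0.0708), 'th': np.float64(0.7223), 's': np.float64(0.0781), 'yn': np.float64(-0.0679), 'nu': np.float64(0.0626), 'zo': np.float64(-0.0009)}
[[-0.33 -0.91]
 [ 0.57 -0.46]
 [ 0.5  -0.09]
 [-0.4  -0.05]
 [ 0.2   0.08]
 [-0.33 -0.2 ]
 [-0.28 -0.03]
 [-0.02  0.02]
 [ 0.49  0.21]
 [ 0.1   0.03]
 [-0.52  0.18]
 [ 0.42  0.47]
--
{'x': np.float64(0.4616), 'y': np.float64(0.0356), 'w': np.float64(0.0711), 'th': np.float64(0.718), 's': np.float64(0.0783), 'yn': np.float64(-0.068), 'nu': np.float64(0.0623), 'zo': np.float64(-0.0009)}
[[-0.35 -0.9 ]
 [ 0.55 -0.47]
 [ 0.49 -0.1 ]
 [-0.41 -0.04]
 [ 0.22  0.09]
 [-0.33 -0.2 ]
 [-0.77  0.53]
 [ 0.34 -0.52]
 [ 1.11  0.82]
 [-0.53 -0.68]
 [-0.52  0.18]
 [ 0.41  0.47]
```

```bash
cat >> h.py <<'E'
from scipy.linalg import expm,logm
def loadjig():
    p=np.load("fit044.npy");J=Ro.from_rotvec([0,0,p[2]]);return J,np.array([p[0],p[1],p[7]]),p
def tapworld(th,s):
    J,o,p=loadjig();R,c=tapframe(th,s);return J*R,J.apply(c)+o
def cur():
    ob=manip.get_obs();return Ro.from_quat(ob["ee_rot"]),ob["position"],ob
def rel(Rt,pt,n=None,R0=None,p0=None):
    if R0 is None: R0,p0,_=cur()
    d=R0.inv().apply(pt-p0);r=(R0.inv()*Rt).as_rotvec(degrees=True)
    m=int(max(np.ceil(np.linalg.norm(d)/.055),np.ceil(np.linalg.norm(r)/9.5),1)) if n is None else n
    A=np.eye(4);A[:3,:3]=(R0.inv()*Rt).as_matrix();A[:3,3]=d
    L=np.real(logm(A))/m;E=expm(L)
    row=np.r_[E[:3,3]*1000,Ro.from_matrix(E[:3,:3]).as_rotvec(degrees=True)]
    print("tool-frame total mm",(d*1000).round(1),"deg",r.round(1),"| rows",m,"row",row.round(2).tolist())
    return m,row
def taptool(th,s,back=0.0,depth=0.003,flip=False):
    """tool pose gripping; grasp point at tap_grip+depth along axis"""
    R,c=tapworld(th,s);z=R.apply([0,0,1])
    # tool z=-pz, tool y = -+ py
    M=np.column_stack([R.apply([1,0,0]),-R.apply([0,1,0]),-z])
    if flip: M[:,:2]*=-1
    return Ro.from_matrix(M), c+z*(depth-manip.grip_depth+back)
E
python3 - <<'E'
from h import *
J,o,p=loadjig()
for f in(0,1):
    R,c=taptool(p[3],p[4],back=.1,flip=f);print(R.as_matrix().round(2),c, Ro.as_rotvec(cur()[0].inv()*R,degrees=True))
Rc,pc,_=cur()
print(Rc.as_matrix().round(3))
rel(Rc,np.array([.45,-.25,.40]))
E
```

```text
[[ 0.79 -0.61  0.04]
 [-0.52 -0.69 -0.5 ]
 [ 0.33  0.38 -0.87]] [0.45448443 0.13649198 0.19766711] [-29.99320032   8.26043914  50.81506199]
[[-0.79  0.61  0.04]
 [ 0.52  0.69 -0.5 ]
 [-0.33 -0.38 -0.87]] [0.45448443 0.13649198 0.19766711] [  -9.87526285  -35.85653641 -124.41929767]
[[ 0.967  0.254 -0.   ]
 [ 0.254 -0.967  0.001]
 [-0.    -0.001 -1.   ]]
tool-frame total mm [ 371.8 -268.8 -169.1] deg [0. 0. 0.] | rows 9 row [41.31, -29.87, -18.79, 0.0, 0.0, 0.0]
```

Emit:
step_arm(motion=[[0,0,-60,0,0,0],[0,0,-60,0,0,0],[41,-30,-7,0,0,0],[41,-30,-7,0,0,0],[41,-30,-7,0,0,0],[41,-30,-7,0,0,0],[41,-30,-7,0,0,0],[41,-30,-7,0,0,0],[41,-30,-7,0,0,0],[41,-30,-7,0,0,0],[41,-30,-7,0,0,0]], jaw=50)

```text
clock: 1.48
position: [0.4524, -0.2409, 0.4154]
ee_rot: [0.992, 0.124, -0.002, -0.004]
ft_force: [1.2, -0.8, 0.0]
grip_width: 0.584
```

Run:
```python
from h import *
J,o,p=loadjig()
print(cur()[2]["joint_pos"].round(2))
R,c=taptool(p[3],p[4],back=.13)
print(c);rel(R,c)
```

```text
[ 0.79  0.08 -0.42  1.38  0.03  1.69 -0.94]
[0.45342342 0.15145441 0.22364787]
tool-frame total mm [  98.2 -378.3  194.9] deg [-30.3   8.7  50.4] | rows 8 row [-8.71, -54.82, 13.06, -3.78, 1.09, 6.3]
```

Run:
```python
from h import *
J,o,p=loadjig()
R,c=taptool(p[3],p[4],back=.13,flip=True)
Rc,pc,_=cur()
m,row=rel(R,c,n=15)
A=np.eye(4);A[:3,:3]=Rc.as_matrix();A[:3,3]=pc
E=np.eye(4);E[:3,:3]=Ro.from_rotvec(row[3:],degrees=True).as_matrix();E[:3,3]=row[:3]/1000
for i in range(15): A=A@E;print(A[:3,3].round(3))
```

```text
tool-frame total mm [  98.2 -378.3  194.9] deg [ -10.5  -36.3 -124.7] | rows 15 row [34.51, -9.05, 5.94, -0.7, -2.42, -8.31]
[ 0.484 -0.224  0.409]
[ 0.512 -0.202  0.402]
[ 0.536 -0.177  0.393]
[ 0.556 -0.149  0.383]
[ 0.572 -0.118  0.371]
[ 0.582 -0.086  0.358]
[ 0.587 -0.053  0.344]
[ 0.587 -0.02   0.33 ]
[0.582 0.013 0.315]
[0.571 0.043 0.299]
[0.556 0.072 0.284]
[0.536 0.098 0.268]
[0.511 0.12  0.253]
[0.484 0.138 0.238]
[0.453 0.151 0.224]
```

Emit:
step_arm(motion=[[0,0,0,0,0,-10],[0,0,0,0,0,-10],[0,0,0,0,0,-10],[0,0,0,0,0,-10],[0,0,0,0,0,-10],[0,0,0,0,0,-10],[0,0,0,0,0,-10],[0,0,0,0,0,-10],[0,0,0,0,0,-10],[0,0,0,0,0,-10],[0,0,0,0,0,-10],[0,0,0,0,0,-10]])

```text
clock: 2.98
position: [0.454, -0.2353, 0.4116]
ee_rot: [0.353, 0.935, 0.004, -0.008]
ft_force: [0.0, -0.7, -0.2]
grip_width: 0.59
```

Run:
```python
from h import *
J,o,p=loadjig()
print(cur()[2]["joint_pos"].round(2))
R,c=taptool(p[3],p[4],back=.13,flip=True)
m,row=rel(R,c)
```

```text
[ 0.87  0.09 -0.52  1.39  0.04  1.69  1.21]
tool-frame total mm [252.8 289.4 192.8] deg [ 21.9 -21.6  -3.8] | rows 8 row [33.97, 40.63, 12.42, 2.74, -2.7, -0.47]
```

Emit:
step_arm(motion=[[34,40.6,12.4,2.7,-2.7,-0.5],[34,40.6,12.4,2.7,-2.7,-0.5],[34,40.6,12.4,2.7,-2.7,-0.5],[34,40.6,12.4,2.7,-2.7,-0.5],[34,40.6,12.4,2.7,-2.7,-0.5],[34,40.6,12.4,2.7,-2.7,-0.5],[34,40.6,12.4,2.7,-2.7,-0.5],[34,40.6,12.4,2.7,-2.7,-0.5],[0,0,0,0,0,0]])

```text
clock: 4.1
position: [0.4511, 0.1596, 0.2134]
ee_rot: [0.305, 0.914, -0.243, 0.106]
ft_force: [0.4, -0.8, 0.7]
grip_width: 0.587
```

Run:
```python
from h import *
J,o,p=loadjig()
print(cur()[2]["joint_pos"].round(2))
R,c=taptool(p[3],p[4],back=.04,flip=True)
m,row=rel(R,c)
cv2.imwrite("pics/s1.png",manip.camera("side"))
```

```text
[ 0.12  0.39 -1.04  1.71  0.68  1.68 -0.11]
tool-frame total mm [-8.  -7.7 85.5] deg [-0.2  0.9  0.3] | rows 2 row [-4.19, -3.91, 42.73, -0.12, 0.46, 0.13]
```

View pics/s1.png

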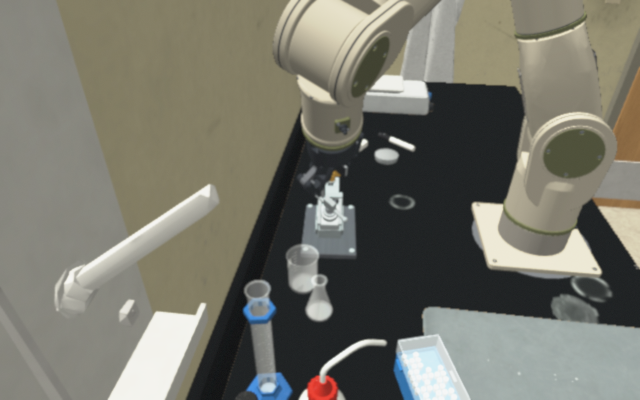

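Emit:
step_arm(motion=[[-4,-3.9,42.7,-0.1,0.4,0.1],[-4,-3.9,42.7,-0.1,0.4,0.1],[0,0,0,0,0,0],[0,0,0,0,0,0]])

```text
clock: 4.65
position: [0.4608, 0.0997, 0.1514]
ee_rot: [0.316, 0.913, -0.238, 0.105]
ft_force: [0.0, 0.4, 0.3]
grip_width: 0.585
```

Run:
```python
from h import *
J,o,p=loadjig()
print(cur()[2]["joint_pos"].round(2))
R,c=taptool(p[3],p[4],back=.0,flip=True)
m,row=rel(R,c)
im=manip.camera("side");cv2.imwrite("pics/s2.png",cv2.resize(im[120:270,260:400],None,fx=4,fy=4,interpolation=2))
im=manip.camera("top");cv2.imwrite("pics/t2.png",cv2.resize(im[150:270,240:380],None,fx=5,fy=5,interpolation=2))
```

```text
[ 0.23  0.39 -1.01  1.84  0.71  1.52 -0.1 ]
tool-frame total mm [ 9.   4.  41.3] deg [ 0.2  0.3 -0.9] | rows 1 row [9.05, 4.04, 41.28, 0.16, 0.31, -0.92]
```

View pics/s2.png

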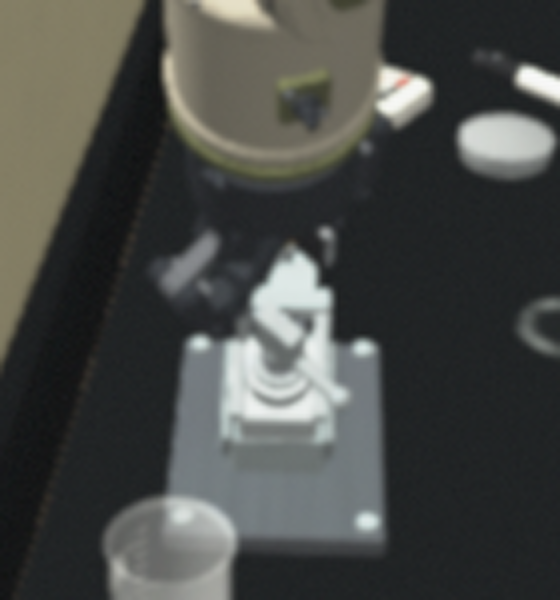

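View pics/t2.png

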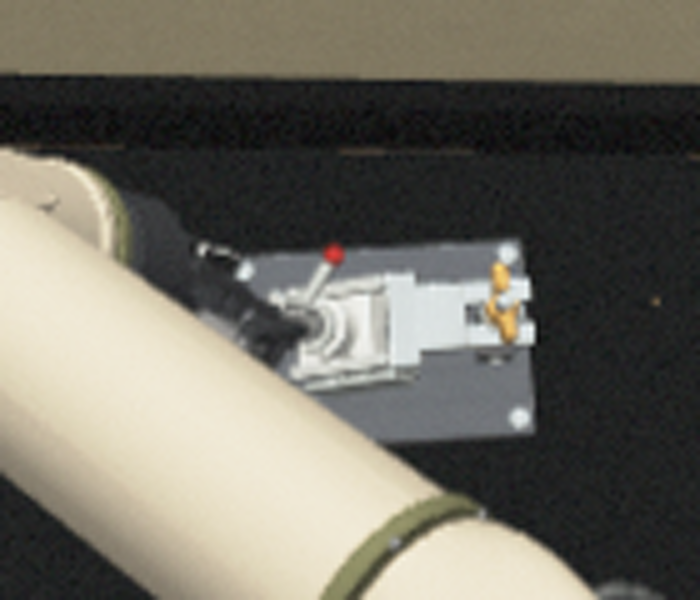

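Emit:
step_arm(motion=[[9,4,0,0.2,0.3,-0.9],[0,0,0,0,0,0],[0,0,0,0,0,0]])

```text
clock: 5.12
position: [0.4564, 0.1099, 0.1476]
ee_rot: [0.308, 0.916, -0.238, 0.101]
ft_force: [0.5, 0.1, 0.2]
grip_width: 0.587
```

```bash
cat > r.py <<'E'
from h import *
import sys
J,o,p=loadjig()
R,c=taptool(p[3],p[4],back=float(sys.argv[1]),flip=True)
rel(R,c)
E
python3 r.py 0
```

```text
tool-frame total mm [-1.2 -1.5 43.3] deg [0.1 0.1 0.1] | rows 1 row [-1.24, -1.54, 43.34, 0.12, 0.07, 0.13]
```

Emit:
step_arm(motion=[[0,0,14,0,0,0],[0,0,10,0,0,0],[0,0,0,0,0,0],[0,0,0,0,0,0]])

```text
clock: 5.62
position: [0.4571, 0.0967, 0.1248]
ee_rot: [0.308, 0.916, -0.238, 0.1]
ft_force: [-0.7, -0.6, -0.1]
grip_width: 0.584
```

```bash
python3 r.py 0
```

```text
tool-frame total mm [-1.4 -1.3 16.9] deg [0.1 0.  0.1] | rows 1 row [-1.39, -1.26, 16.94, 0.06, 0.04, 0.15]
```

Emit:
step_arm(motion=[[-1.2,-1.2,7,0,0,0],[0,0,6,0,0,0],[0,0,0,0,0,0],[0,0,0,0,0,0]])

```text
clock: 6.12
position: [0.458, 0.0883, 0.1139]
ee_rot: [0.308, 0.916, -0.238, 0.1]
ft_force: [0.3, 0.3, 0.3]
grip_width: 0.587
```

```bash
python3 r.py 0;  python3 - <<'E'
from h import *
im=manip.camera("side");cv2.imwrite("pics/s3.png",cv2.resize(im[150:250,290:370],None,fx=6,fy=6,interpolation=2))
E
```

```text
tool-frame total mm [ 0.  -0.   3.3] deg [0.1 0.  0.1] | rows 1 row [0.05, -0.05, 3.28, 0.08, 0.05, 0.13]
```

View pics/s3.png

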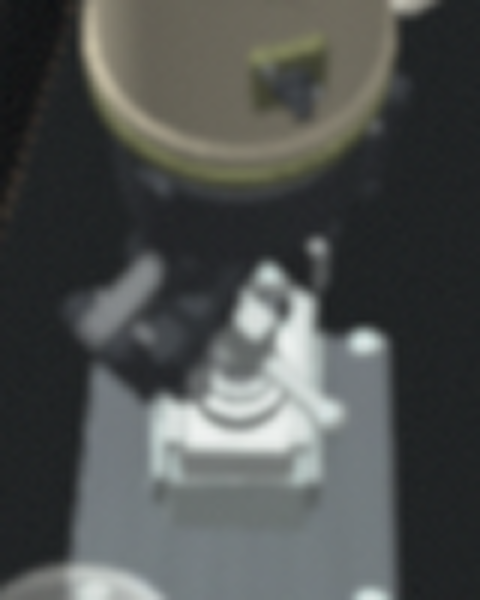

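The grip block sits between the fingers at about (240,340) in the crop. Now closing.

Emit:
step_arm(motion=[[0,0,2,0,0,0],[0,0,0,0,0,0],[0,0,0,0,0,0],[0,0,0,0,0,0],[0,0,0,0,0,0]], jaw=0, force=50)

```text
clock: 6.8
position: [0.4582, 0.0876, 0.1123]
ee_rot: [0.308, 0.916, -0.238, 0.101]
ft_force: [0.1, 1.0, -0.3]
grip_width: 0.131
```

```bash
python3 r.py 0; python3 -c "
from h import *
print(cur()[2])"
```

```text
tool-frame total mm [ 0.1 -0.3  1.6] deg [0.1 0.1 0.1] | rows 1 row [0.05, -0.34, 1.56, 0.13, 0.07, 0.13]
{'clock': 6.8, 'joint_pos': array([ 0.22925036,  0.43286135, -0.98542899,  1.89074278,  0.75294371,
        1.45783558, -0.11844256]), 'joint_velocities': array([ 0.00116783,  0.00103539, -0.00129814,  0.00081035, -0.00020278,
        0.0003422 , -0.00101432]), 'tau': array([ 3.15947912e-02, -4.66685092e+01, -1.16264874e+01, -3.01289141e+01,
        1.52342688e+00,  2.28645824e+00,  4.03985032e-02]), 'position': array([0.45821218, 0.08760551, 0.11230727]), 'ee_rot': array([ 0.30784376,  0.9156709 , -0.23803468,  0.10059084]), 'ft_force': array([ 0.1328116 ,  0.95918024, -0.28397508]), 'torque': array([ 0.58549324, -0.01551571,  0.01012264]), 'grip_width': 0.13090035700851196}
```

Emit:
step_arm(motion=[[0,0,0.1,0,0,10],[0,0,0.1,0,0,10],[0,0,0.1,0,0,10],[0,0,0.1,0,0,10]])

```text
clock: 7.3
position: [0.458, 0.0873, 0.112]
ee_rot: [0.61, 0.749, -0.188, 0.178]
ft_force: [-0.6, 1.1, -0.4]
grip_width: 0.129
```

```bash
python3 r.py 0; python3 -c "
from h import *
o=cur()[2];print(o['joint_pos'].round(2),o['torque'])"
```

```text
tool-frame total mm [-0.1 -0.1  1.1] deg [  0.1   0.  -41. ] | rows 5 row [-0.02, -0.02, 0.22, 0.02, 0.0, -8.2]
[ 0.15  0.39 -0.88  1.89  0.71  1.42 -0.81] [ 0.59269111  0.07283764 -0.02100032]
```

Emit:
step_arm(motion=[[0,0,0.1,0,0,10],[0,0,0.1,0,0,10],[0,0,0.1,0,0,8],[0,0,0,0,0,0]])

```text
clock: 7.8
position: [0.4578, 0.0872, 0.1116]
ee_rot: [0.778, 0.573, -0.138, 0.219]
ft_force: [0.4, -0.1, -0.2]
grip_width: 0.13
```

```bash
python3 r.py 0; python3 -c "
from h import *
o=cur()[2];print(o['joint_pos'].round(2),o['position'].tolist(),o['ee_rot'].tolist())
np.savez('A.npz',R=o['ee_rot'],p=o['position'])"
```

```text
tool-frame total mm [-0.1  0.2  0.8] deg [  0.1   0.  -69.9] | rows 8 row [-0.03, 0.02, 0.1, 0.01, 0.0, -8.74]
[ 0.1   0.37 -0.81  1.9   0.68  1.41 -1.29] [0.457811379346039, 0.08718544791101282, 0.11164629519634982] [0.7776407171811396, 0.5730516886244469, -0.1375226644838178, 0.21903012098783148]
```

Emit:
step_arm(motion=[[0,0,0,0,0,0],[0,0,0,0,0,0],[0,0,0,0,0,0],[0,0,0,0,0,0]], jaw=50)

```text
clock: 8.3
position: [0.4577, 0.0871, 0.1116]
ee_rot: [0.776, 0.576, -0.138, 0.218]
ft_force: [-0.4, 0.5, 0.7]
grip_width: 0.588
```

Emit:
step_arm(motion=[[0,0,-15,0,0,0],[0,0,-15,0,0,0],[0,0,-10,0,0,0],[0,0,0,0,0,0],[0,0,0,0,0,0]])

```text
clock: 8.93
position: [0.4564, 0.1093, 0.1496]
ee_rot: [0.775, 0.576, -0.138, 0.219]
ft_force: [-0.7, -0.3, 0.1]
grip_width: 0.585
```

```bash
cat > ra.py <<'E'
from h import *
import sys
a=np.load('A.npz');R=Ro.from_quat(a['R'])*Ro.from_rotvec([0,0,np.pi if len(sys.argv)>2 else 0]);p=a['p']-R.apply([0,0,float(sys.argv[1])])
rel(R,p); print(cur()[2]['joint_pos'].round(2))
E
python3 ra.py 0.04 f
```

```text
tool-frame total mm [-0.3 -0.2  3.9] deg [ 1.000e-01  1.000e-01 -1.796e+02] | rows 19 row [0.01, -0.03, 0.21, 0.01, 0.0, -9.45]
[ 0.08  0.34 -0.84  1.84  0.64  1.48 -1.27]
```

Emit:
step_arm(motion=[[0,0,0,0,0,-10],[0,0,0,0,0,-10],[0,0,0,0,0,-10],[0,0,0,0,0,-10],[0,0,0,0,0,-10],[0,0,0,0,0,-10],[0,0,0,0,0,-10],[0,0,0,0,0,-10],[0,0,0,0,0,-10],[0,0,0,0,0,-10],[0,0,0,0,0,-10],[0,0,0,0,0,-10],[0,0,0,0,0,-10],[0,0,0,0,0,-10],[0,0,0,0,0,-10],[0,0,0,0,0,-10],[0,0,0,0,0,-10],[0,0,0,0,0,0]])

```text
clock: 11.18
position: [0.4539, 0.102, 0.1428]
ee_rot: [-0.544, 0.797, -0.223, -0.136]
ft_force: [0.1, -0.2, -0.6]
grip_width: 0.588
```

```bash
python3 ra.py 0.02 f
```

```text
tool-frame total mm [-3.6 -1.6 14.4] deg [ 0.5 -0.5 -4. ] | rows 1 row [-3.56, -1.59, 14.45, 0.49, -0.52, -4.0]
[ 0.4   0.58 -1.29  1.84  0.86  1.65  1.64]
```

Emit:
step_arm(motion=[[-3.5,-1.5,0,0.5,-0.5,-4],[0,0,0,0,0,0],[0,0,0,0,0,0]])

```text
clock: 11.55
position: [0.4564, 0.1039, 0.1409]
ee_rot: [-0.569, 0.781, -0.22, -0.137]
ft_force: [-1.2, -0.1, -0.3]
grip_width: 0.588
```

```bash
python3 ra.py 0 f
```

```text
tool-frame total mm [-0.2 -0.1 33.7] deg [ 0.  -0.1 -0.6] | rows 1 row [-0.23, -0.12, 33.72, 0.04, -0.07, -0.63]
[ 0.4   0.59 -1.3   1.84  0.88  1.65  1.69]
```

Emit:
step_arm(motion=[[0,0,15,0,0,-0.5],[0,0,12,0,0,0],[0,0,0,0,0,0],[0,0,0,0,0,0]])

```text
clock: 12.05
position: [0.4571, 0.0887, 0.1154]
ee_rot: [-0.571, 0.779, -0.22, -0.138]
ft_force: [0.9, 0.5, -0.6]
grip_width: 0.585
```

```bash
python3 ra.py 0 f
```

```text
tool-frame total mm [-0.7 -0.3  4. ] deg [ 0.1 -0.1 -0.3] | rows 1 row [-0.72, -0.32, 4.04, 0.08, -0.14, -0.31]
[ 0.42  0.61 -1.27  1.88  0.91  1.61  1.69]
```

Emit:
step_arm(motion=[[-0.7,-0.3,4,0,0,0],[0,0,0,0,0,0],[0,0,0,0,0,0],[0,0,0,0,0,0],[0,0,0,0,0,0]], jaw=0)

```text
clock: 12.68
position: [0.458, 0.0875, 0.1119]
ee_rot: [-0.571, 0.779, -0.22, -0.138]
ft_force: [0.2, -0.1, -0.7]
grip_width: 0.132
```

```bash
python3 ra.py 0 f; python3 r.py 0
```

```text
tool-frame total mm [0.2 0.1 0.4] deg [ 0.  -0.1 -0.3] | rows 1 row [0.21, 0.1, 0.38, 0.05, -0.11, -0.31]
[ 0.41  0.62 -1.27  1.88  0.91  1.6   1.68]
tool-frame total mm [ 0.3 -0.1  1.2] deg [-1.000e-01  0.000e+00  1.098e+02] | rows 12 row [0.01, -0.03, 0.1, -0.01, 0.0, 9.15]
```

Emit:
step_arm(motion=[[0,0,0.1,0,0,10],[0,0,0.1,0,0,10],[0,0,0.1,0,0,10],[0,0,0.1,0,0,10],[0,0,0.1,0,0,10],[0,0,0.1,0,0,10],[0,0,0.1,0,0,10],[0,0,0.1,0,0,10],[0,0,0.1,0,0,10],[0,0,0.1,0,0,10],[0,0,0.1,0,0,6],[0,0,0,0,0,0],[0,0,0,0,0,0]])

```text
clock: 14.3
position: [0.4578, 0.0873, 0.1106]
ee_rot: [0.305, 0.917, -0.239, 0.1]
ft_force: [1.2, -0.3, -1.4]
grip_width: 0.131
```

```bash
python3 r.py 0; python3 -c "
from h import *
o=cur()[2];print(o['joint_pos'].round(2),o['torque'])"
```

```text
tool-frame total mm [-0.6 -0.5 -0. ] deg [0.  0.1 0.5] | rows 1 row [-0.64, -0.52, -0.02, 0.04, 0.07, 0.52]
[ 0.23  0.44 -0.98  1.89  0.75  1.46 -0.11] [ 0.51299587 -0.0488578  -0.0284446 ]
```

Run:
```python
from h import *
im=manip.camera("side");cv2.imwrite("pics/s4.png",cv2.resize(im[150:250,290:370],None,fx=6,fy=6,interpolation=2))
```

```text
(no output)
```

View pics/s4.png

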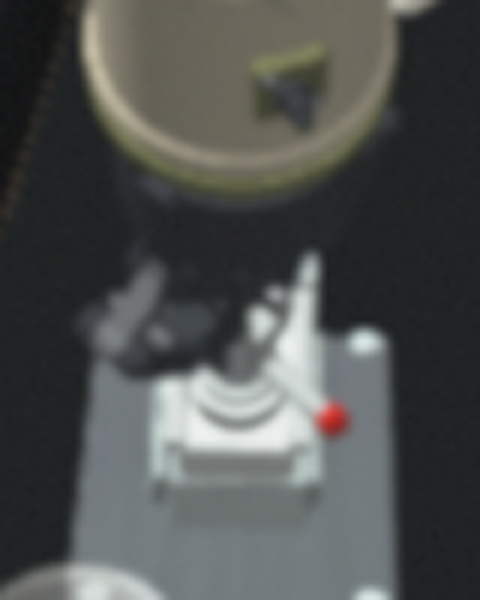

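The red ball is now where the white one was, at (332,418) in the crop, so the tap has made half a turn. Next is back a quarter.

Emit:
step_arm(motion=[[0,0,-0.1,0,0,-10],[0,0,-0.1,0,0,-10],[0,0,-0.1,0,0,-10],[0,0,-0.1,0,0,-10],[0,0,-0.1,0,0,-10],[0,0,-0.1,0,0,-10],[0,0,-0.1,0,0,-10],[0,0,-0.1,0,0,-10],[0,0,-0.1,0,0,-8],[0,0,0,0,0,0],[0,0,0,0,0,0]])

```text
clock: 15.72
position: [0.4579, 0.0874, 0.1117]
ee_rot: [-0.444, 0.858, -0.237, -0.102]
ft_force: [-0.8, 0.3, 0.3]
grip_width: 0.128
```

```bash
python3 r.py 0; python3 -c "
from h import *
o=cur()[2];print(o['joint_pos'].round(2),o['torque'])"
```

```text
tool-frame total mm [ 0.2 -0.3  1. ] deg [ 0.1  0.  92. ] | rows 10 row [-0.0, -0.04, 0.1, 0.01, 0.0, 9.2]
[ 0.39  0.58 -1.22  1.88  0.88  1.57  1.4 ] [0.44793944 0.08294628 0.04350417]
```

φ is now 88°. Forward 180° to 268°.

Emit:
step_arm(motion=[[0,0,0.1,0,0,10],[0,0,0.1,0,0,10],[0,0,0.1,0,0,10],[0,0,0.1,0,0,10],[0,0,0.1,0,0,10],[0,0,0.1,0,0,10],[0,0,0.1,0,0,10],[0,0,0.1,0,0,10],[0,0,0.1,0,0,10],[0,0,0.1,0,0,10],[0,0,0.1,0,0,10],[0,0,0.1,0,0,10],[0,0,0.1,0,0,10],[0,0,0.1,0,0,10],[0,0,0.1,0,0,10],[0,0,0.1,0,0,10],[0,0,0.1,0,0,10],[0,0,0.1,0,0,5],[0,0,0,0,0,0],[0,0,0,0,0,0]])

```text
clock: 18.23
position: [0.4581, 0.0867, 0.1098]
ee_rot: [0.87, 0.42, -0.093, 0.24]
ft_force: [2.1, -1.2, -2.0]
grip_width: 0.125
```

```bash
python3 r.py 0; python3 -c "
from h import *
o=cur()[2];print(o['joint_pos'].round(2),o['torque'])"
```

```text
tool-frame total mm [-0.5  0.4 -1. ] deg [  0.3  -0.2 -91.2] | rows 10 row [-0.07, -0.01, -0.1, 0.03, -0.02, -9.12]
[ 0.05  0.35 -0.76  1.9   0.67  1.38 -1.65] [ 0.55238226 -0.08917985  0.00374923]
```

Emit:
step_arm(motion=[[0,0,-0.1,0,0,-10],[0,0,-0.1,0,0,-10],[0,0,-0.1,0,0,-10],[0,0,-0.1,0,0,-10],[0,0,-0.1,0,0,-10],[0,0,-0.1,0,0,-10],[0,0,-0.1,0,0,-10],[0,0,-0.1,0,0,-10],[0,0,-0.1,0,0,-8],[0,0,0,0,0,0],[0,0,0,0,0,0]])

```text
clock: 19.6
position: [0.4577, 0.0871, 0.1108]
ee_rot: [0.308, 0.916, -0.236, 0.101]
ft_force: [0.3, -1.4, -2.0]
grip_width: 0.128
```

```bash
python3 r.py 0; python3 -c "
from h import *
o=cur()[2];print(o['joint_pos'].round(2),o['torque'])"
```

```text
tool-frame total mm [-0.6 -0.3 -0. ] deg [ 0.3 -0.   0.1] | rows 1 row [-0.55, -0.27, -0.02, 0.34, -0.0, 0.09]
[ 0.23  0.43 -0.98  1.9   0.75  1.45 -0.12] [0.49238282 0.07241603 0.0416687 ]
```

Emit:
step_arm(motion=[[0,0,0.1,0,0,10],[0,0,0.1,0,0,10],[0,0,0.1,0,0,10],[0,0,0.1,0,0,10],[0,0,0.1,0,0,10],[0,0,0.1,0,0,10],[0,0,0.1,0,0,10],[0,0,0.1,0,0,10],[0,0,0.1,0,0,10],[0,0,0.1,0,0,8],[0,0,0,0,0,4],[0,0,0,0,0,3]])

```text
clock: 21.1
position: [0.4581, 0.0865, 0.1098]
ee_rot: [0.927, 0.272, -0.052, 0.251]
ft_force: [1.1, -0.9, -2.3]
grip_width: 0.128
```

```bash
python3 r.py 0; python3 -c "
from h import *
c=cur();o=c[2];print(o['joint_pos'].round(2),c[0].inv().apply(o['torque']),c[0].inv().apply(o['ft_force']))"
```

```text
tool-frame total mm [-0.3  0.4 -1.2] deg [   0.4   -0.3 -110. ] | rows 12 row [-0.05, -0.0, -0.1, 0.03, -0.03, -9.17]
[ 0.02  0.34 -0.72  1.91  0.65  1.37 -1.97] [ 0.3297915   0.39117096 -0.03214558] [1.08645094 0.23186017 2.5037172 ]
```

Emit:
step_arm(motion=[[0,0,0,0,0,3],[0,0,0,0,0,3],[0,0,0,0,0,2]])

```text
clock: 21.48
position: [0.4581, 0.0866, 0.1097]
ee_rot: [0.945, 0.204, -0.032, 0.255]
ft_force: [2.0, -2.1, -1.4]
grip_width: 0.129
```

```bash
cat > tq.py <<'E'
from h import *
c=cur();o=c[2];print(o['joint_pos'].round(2),c[0].inv().apply(o['torque']).round(3),c[0].inv().apply(o['ft_force']).round(2),o['grip_width'])
E
python3 r.py 0;python3 tq.py
```

```text
tool-frame total mm [-0.3  0.6 -1.2] deg [   0.5   -0.3 -118.4] | rows 13 row [-0.06, 0.01, -0.09, 0.04, -0.02, -9.11]
[ 0.    0.33 -0.7   1.91  0.65  1.37 -2.11] [ 0.041  0.295 -2.062] [1.3  1.79 2.36] 0.1293631566840156
```

Torque jumped to 2 N m at φ≈298°, so the hard stop has been reached. Releasing and backing off.

Emit:
step_arm(motion=[[0,0,0,0,0,0],[0,0,0,0,0,0],[0,0,0,0,0,0],[0,0,0,0,0,0]], jaw=50)

```text
clock: 21.98
position: [0.4582, 0.087, 0.1102]
ee_rot: [0.945, 0.202, -0.032, 0.255]
ft_force: [0.2, -0.2, 0.4]
grip_width: 0.588
```

Emit:
step_arm(motion=[[0,0,-15,0,0,0],[0,0,-20,0,0,0],[0,0,-40,0,0,0],[0,0,-40,0,0,0],[0,0,-30,0,0,0],[0,0,0,0,0,0]])

```text
clock: 22.72
position: [0.4509, 0.1652, 0.2463]
ee_rot: [0.945, 0.203, -0.03, 0.253]
ft_force: [0.1, 0.2, -0.5]
grip_width: 0.586
```

Run:
```python
from h import *
print(cur()[1],cur()[2]['joint_pos'].round(2))
im=manip.camera("side");cv2.imwrite("pics/s5.png",cv2.resize(im[145:265,280:380],None,fx=5,fy=5,interpolation=2))
im=manip.camera("top");cv2.imwrite("pics/t5.png",cv2.resize(im[185:250,275:355],None,fx=9,fy=9,interpolation=2))
```

```text
[0.45086569 0.16521603 0.24631425] [-0.08  0.27 -0.76  1.68  0.55  1.65 -2.07]
```

View pics/s5.png

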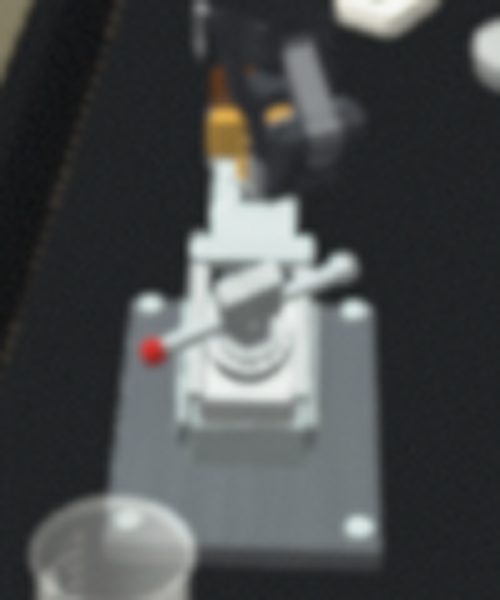

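View pics/t5.png

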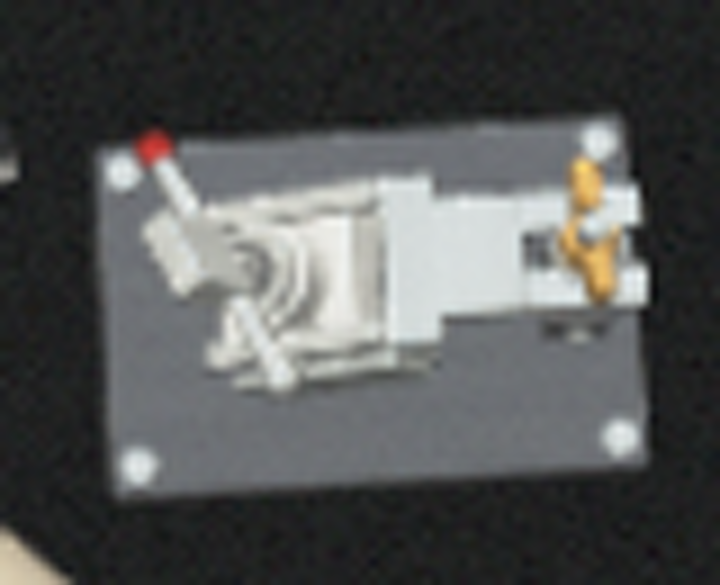

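Run:
```python
from h import *
from scipy.optimize import least_squares
J,o,p=loadjig()
T=lambda u,v:(np.array([u,v])+.5)/9-.5+[275,185]
S=lambda u,v:(np.array([u,v])+.5)/5-.5+[280,145]
B=[("top",T(155,148),.044),("top",T(284,377),-.044),("side",S(152,350),.044),("side",S(345,266),-.044)]
def f(q):
    R,c=tapframe(*q);return np.concatenate([proj(n,J.apply(R.apply([b,0,-.015])+c)+o)[0]-uv for n,uv,b in B])
r=least_squares(f,[5.8,.075]);print(r.x,f(r.x).round(2))
# nut pose
N=J*Ro.from_rotvec([0,0,p[6]]);print("nutgrip",J.apply([0,p[5],.1265])+o,"wing az deg",np.degrees(p[6]+p[2]))
```

```text
[5.79911739 0.07393817] [ 0.05  0.22 -0.42 -0.08  0.49 -0.01 -0.25  0.23]
nutgrip [ 0.46644549 -0.03218318  0.12556468] wing az deg 7.6443376735150395
```

```bash
cat > nt.py <<'E'
from h import *
import sys
J,o,p=loadjig()
az=p[2]+p[6]+float(sys.argv[2] if len(sys.argv)>2 else 0)
x=np.array([np.cos(az),np.sin(az),0]);z=np.array([0,0,-1.])
R=Ro.from_matrix(np.column_stack([x,np.cross(z,x),z]))
c=J.apply([0,p[5],.1265])+o+[0,0,.003-manip.grip_depth+float(sys.argv[1])]
m,row=rel(R,c)
Rc,pc,_=cur()
A=np.eye(4);A[:3,:3]=Rc.as_matrix();A[:3,3]=pc
E=np.eye(4);E[:3,:3]=Ro.from_rotvec(row[3:],degrees=True).as_matrix();E[:3,3]=row[:3]/1000
for i in range(m): A=A@E;print(A[:3,3].round(3),end=" ")
print(_['joint_pos'].round(2))
E
python3 nt.py .08
```

```text
Traceback (most recent call last):
  File "nt.py", line 1, in <module>
    from h import *
  File "h.py", line 2, in <module>
    from scipy.spatial.transform import Rotation as Ro
  File "scipy/spatial/_ckdtree.pyx", line 11, in init scipy.spatial._ckdtree
  File "nt.py", line 3, in <module>
    J,o,p=loadjig()
          ^^^^^^^
NameError: name 'loadjig' is not defined
```

My file name `nt.py` shadows a stdlib module, so I'm renaming it.

```bash
mv nt.py nutrel.py; python3 nutrel.py .08
```

```text
tool-frame total mm [-48.5 135.  144.2] deg [29.2  5.6 16.2] | rows 4 row [-9.6, 41.64, 28.78, 7.31, 1.41, 4.05]
[0.46  0.113 0.24 ] [0.465 0.063 0.23 ] [0.467 0.014 0.213] [ 0.466 -0.032  0.19 ] [-0.08  0.27 -0.76  1.68  0.55  1.65 -2.07]
```

Emit:
step_arm(motion=[[-7.7,33.3,23,5.8,1.1,3.2],[-7.7,33.3,23,5.8,1.1,3.2],[-7.7,33.3,23,5.8,1.1,3.2],[-7.7,33.3,23,5.8,1.1,3.2],[-7.7,33.3,23,5.8,1.1,3.2],[0,0,0,0,0,0],[0,0,0,0,0,0]])

```text
clock: 23.7
position: [0.4617, -0.0393, 0.1806]
ee_rot: [0.998, 0.062, -0.003, -0.006]
ft_force: [0.8, -0.0, 0.4]
grip_width: 0.584
```

```bash
python3 nutrel.py .05
```

```text
tool-frame total mm [ 5.6 -6.2 20.8] deg [-0.7  0.2 -0.5] | rows 1 row [5.63, -6.22, 20.83, -0.68, 0.24, -0.54]
[ 0.466 -0.032  0.16 ] [ 0.48  0.05 -0.49  1.91  0.01  1.2  -1.46]
```

Emit:
step_arm(motion=[[5.5,-6.2,10,-0.7,0.2,-0.5],[0,0,0,0,0,0],[0,0,0,0,0,0]])

```text
clock: 24.08
position: [0.4668, -0.0286, 0.1699]
ee_rot: [0.998, 0.07, -0.0, 0.001]
ft_force: [0.4, -0.5, 0.6]
grip_width: 0.582
```

```bash
python3 nutrel.py .0;python3 - <<'E'
from h import *
im=manip.camera("side");cv2.imwrite("pics/s6.png",cv2.resize(im[130:230,280:380],None,fx=6,fy=6,interpolation=2))
im=manip.camera("top");cv2.imwrite("pics/t6.png",cv2.resize(im[170:250,275:375],None,fx=7,fy=7,interpolation=2))
E
```

```text
tool-frame total mm [-0.8  3.4 60. ] deg [0.1 0.1 0.4] | rows 2 row [-0.38, 1.71, 30.02, 0.05, 0.03, 0.18]
[ 0.467 -0.03   0.14 ] [ 0.466 -0.032  0.11 ] [ 0.46  0.06 -0.51  1.92  0.04  1.17 -1.49]
```

View pics/s6.png

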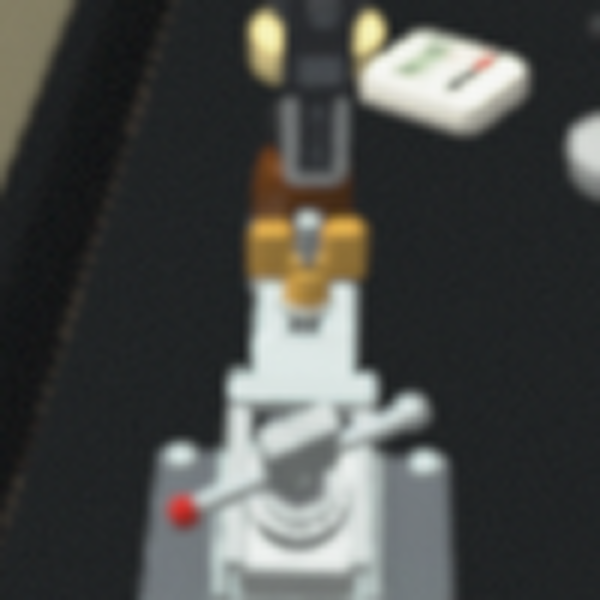

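View pics/t6.png

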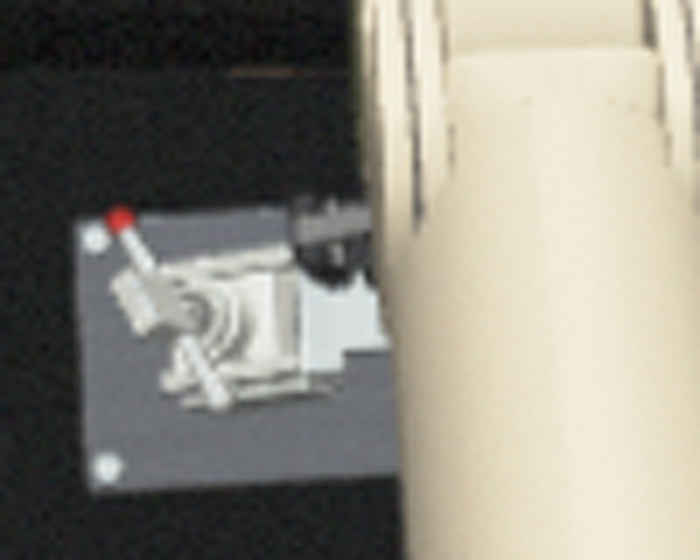

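The nut's wings at (307,248) line up with the fingers. The hub sits below the wings, at (307,290).

Emit:
step_arm(motion=[[-0.8,3.4,15,0,0,0.4],[0,0,15,0,0,0],[0,0,10,0,0,0],[0,0,0,0,0,0],[0,0,0,0,0,0]])

```text
clock: 24.8
position: [0.4658, -0.033, 0.1265]
ee_rot: [0.998, 0.065, -0.001, 0.001]
ft_force: [-0.2, 0.3, -0.5]
grip_width: 0.585
```

```bash
python3 nutrel.py .0;python3 - <<'E'
from h import *
im=manip.camera("side");cv2.imwrite("pics/s7.png",cv2.resize(im[130:230,280:380],None,fx=6,fy=6,interpolation=2))
E
```

```text
tool-frame total mm [ 0.8 -0.7 16.6] deg [ 0.1  0.1 -0.1] | rows 1 row [0.77, -0.7, 16.59, 0.07, 0.12, -0.13]
[ 0.466 -0.032  0.11 ] [ 0.46  0.11 -0.51  1.97  0.06  1.08 -1.52]
```

View pics/s7.png

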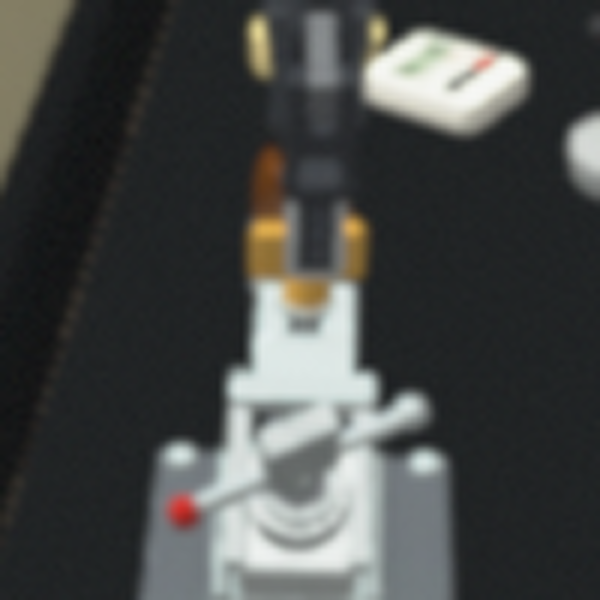

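Emit:
step_arm(motion=[[0.8,-0.7,8,0,0,0],[0,0,5,0,0,0],[0,0,0,0,0,0],[0,0,0,0,0,0]])

```text
clock: 25.35
position: [0.467, -0.0322, 0.1131]
ee_rot: [0.998, 0.065, -0.0, 0.001]
ft_force: [-0.4, 0.4, 0.4]
grip_width: 0.584
```

Emit:
step_arm(motion=[[0,0,0,0,0,0],[0,0,0,0,0,0],[0,0,0,0,0,0],[0,0,0,0,0,0],[0,0,0,0,0,0]], jaw=0, force=40)

```text
clock: 25.98
position: [0.4671, -0.0322, 0.1135]
ee_rot: [0.998, 0.065, -0.0, 0.001]
ft_force: [-0.9, 0.7, 0.3]
grip_width: 0.146
```

```bash
python3 nutrel.py .0;python3 tq.py
```

```text
tool-frame total mm [-0.7 -0.1  3.7] deg [ 0.1  0.  -0.1] | rows 1 row [-0.67, -0.07, 3.67, 0.11, 0.03, -0.14]
[ 0.466 -0.032  0.11 ] [ 0.45  0.13 -0.51  1.98  0.08  1.05 -1.53]
[ 0.45  0.13 -0.51  1.98  0.08  1.05 -1.53] [ 0.026 -0.05   0.013] [-0.8  -0.79 -0.34] 0.1457714285721346
```

Emit:
step_arm(motion=[[0,0,0,0,0,0],[0,0,0,0,0,0]])

```text
clock: 26.22
position: [0.4671, -0.0322, 0.1136]
ee_rot: [0.998, 0.065, -0.0, 0.001]
ft_force: [0.0, 0.5, 0.2]
grip_width: 0.142
```

```bash
python3 tq.py
python3 - <<'E'
from h import *
im=manip.camera("side");cv2.imwrite("pics/s8.png",cv2.resize(im[150:210,300:360],None,fx=9,fy=9,interpolation=2))
E
```

```text
[ 0.45  0.13 -0.51  1.98  0.08  1.05 -1.53] [ 0.026 -0.067 -0.002] [ 0.09 -0.45 -0.22] 0.14177249822563903
```

View pics/s8.png

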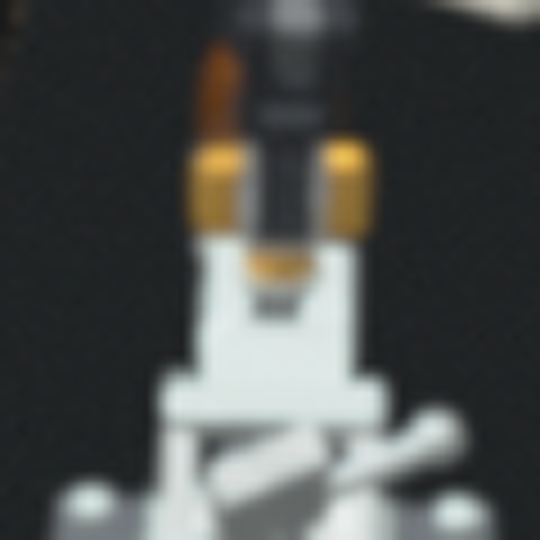

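Emit:
step_arm(motion=[[0,0,0,0,0,-10],[0,0,0,0,0,-10],[0,0,0,0,0,-10]])

```text
clock: 26.65
position: [0.4671, -0.0321, 0.1135]
ee_rot: [0.945, 0.328, -0.0, 0.001]
ft_force: [-0.1, -0.1, -0.1]
grip_width: 0.142
```

```bash
python3 tq.py; python3 nutrel.py 0
python3 - <<'E'
from h import *
im=manip.camera("side");cv2.imwrite("pics/s9.png",cv2.resize(im[150:210,300:360],None,fx=9,fy=9,interpolation=2))
E
```

```text
[ 0.49  0.13 -0.55  1.98  0.08  1.05 -1.  ] [ 0.061 -0.042  0.008] [-0.17  0.04  0.14] 0.1420701028380845
tool-frame total mm [-0.5 -0.4  3.7] deg [ 0.1  0.1 30.7] | rows 4 row [-0.15, -0.06, 0.91, 0.02, 0.02, 7.67]
[ 0.467 -0.032  0.113] [ 0.467 -0.032  0.112] [ 0.467 -0.032  0.111] [ 0.466 -0.032  0.11 ] [ 0.49  0.13 -0.55  1.98  0.08  1.05 -1.  ]
```

View pics/s9.png

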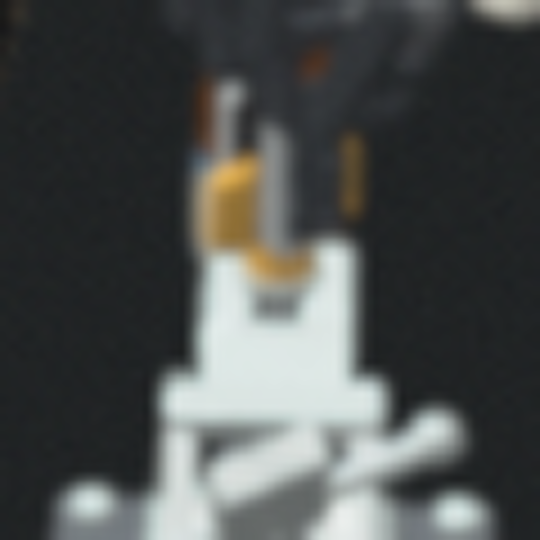

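The wing turned with the fingers, so I'll continue to about 90°.

Emit:
step_arm(motion=[[0,0,0,0,0,-10],[0,0,0,0,0,-10],[0,0,0,0,0,-10],[0,0,0,0,0,-10],[0,0,0,0,0,-10],[0,0,0,0,0,-9],[0,0,0,0,0,0],[0,0,0,0,0,0]])

```text
clock: 27.7
position: [0.4671, -0.0322, 0.1135]
ee_rot: [0.656, 0.755, -0.001, 0.0]
ft_force: [-0.5, -0.2, 1.2]
grip_width: 0.142
```

```bash
python3 tq.py; python3 nutrel.py 0
python3 - <<'E'
from h import *
im=manip.camera("side");cv2.imwrite("pics/s10.png",cv2.resize(im[150:210,300:360],None,fx=9,fy=9,interpolation=2))
E
```

```text
[ 0.56  0.14 -0.63  1.98  0.1   1.05  0.03] [0.071 0.078 0.031] [-0.16 -0.49 -1.18] 0.14154854780598422
tool-frame total mm [ 0.1 -0.7  3.7] deg [ 0.1  0.1 90.4] | rows 10 row [-0.04, -0.07, 0.37, 0.01, 0.01, 9.04]
[ 0.467 -0.032  0.113] [ 0.467 -0.032  0.113] [ 0.467 -0.032  0.112] [ 0.467 -0.032  0.112] [ 0.467 -0.032  0.112] [ 0.467 -0.032  0.111] [ 0.467 -0.032  0.111] [ 0.467 -0.032  0.111] [ 0.467 -0.032  0.11 ] [ 0.466 -0.032  0.11 ] [ 0.56  0.14 -0.63  1.98  0.1   1.05  0.03]
```

View pics/s10.png

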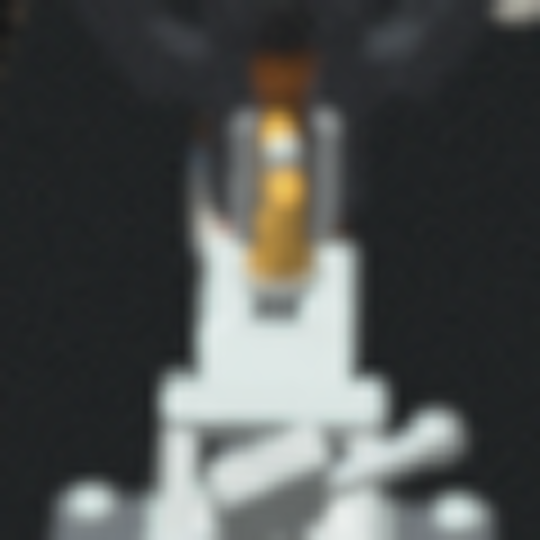

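```bash
cat > swing.py <<'E'
from h import *
import sys
d=np.radians(float(sys.argv[1]));J,o,p=loadjig()
Rc,pc,_=cur()
a=J.apply([1,0,0]);h=J.apply([0,p[5],.0295])+o
Q=Ro.from_rotvec(a*d)
rel(Q*Rc,h+Q.apply(pc-h),n=1)
v=J.inv().apply(pc-h);print("angle est",np.degrees(np.arctan2(-v[1],v[2])),np.linalg.norm(v[1:]))
E
python3 swing.py 6
```

```text
tool-frame total mm [-8.9 -0.6  0.5] deg [-0.4  6.  -0. ] | rows 1 row [-8.86, -0.62, 0.49, -0.42, 5.99, -0.0]
angle est 0.03685098970718846 0.08498082509959234
```

Emit:
step_arm(motion=[[-4.4,-0.3,0.1,-0.2,3,0],[-4.4,-0.3,0.2,-0.2,3,0],[0,0,0,0,0,0]])

```text
clock: 28.12
position: [0.4678, -0.0408, 0.113]
ee_rot: [0.658, 0.752, 0.037, -0.038]
ft_force: [-0.1, 0.1, 0.3]
grip_width: 0.144
```

```bash
python3 tq.py; python3 swing.py 6
```

```text
[ 0.64  0.17 -0.61  1.96 -0.01  1.06  0.17] [ 0.027 -0.146 -0.055] [ 0.11 -0.12 -0.32] 0.14373382136779533
tool-frame total mm [-8.9 -0.6  0.4] deg [-0.4  6.  -0. ] | rows 1 row [-8.86, -0.55, 0.43, -0.37, 5.99, -0.0]
angle est 5.854128247905106 0.08486689833009778
```

Emit:
step_arm(motion=[[-7.4,-0.5,0.4,-0.3,5,0],[-7.4,-0.5,0.4,-0.3,5,0],[-7.4,-0.5,0.4,-0.3,5,0],[0,0,0,0,0,0]])

```text
clock: 28.62
position: [0.4693, -0.0606, 0.108]
ee_rot: [0.648, 0.739, 0.128, -0.132]
ft_force: [-1.2, -0.9, 1.1]
grip_width: 0.147
```

```bash
python3 tq.py; python3 swing.py 6;  python3 - <<'E'
from h import *
im=manip.camera("side");cv2.imwrite("pics/s11.png",cv2.resize(im[120:220,280:380],None,fx=6,fy=6,interpolation=2))
E
```

```text
[ 0.79  0.28 -0.57  1.9  -0.22  1.13  0.46] [ 0.2   -0.465 -0.069] [-0.33 -1.24 -1.29] 0.14743319660700707
tool-frame total mm [-8.8 -0.5  0.2] deg [-0.4  6.  -0. ] | rows 1 row [-8.82, -0.52, 0.25, -0.36, 5.99, -0.02]
angle est 19.787727583752368 0.0844417783387962
```

View pics/s11.png

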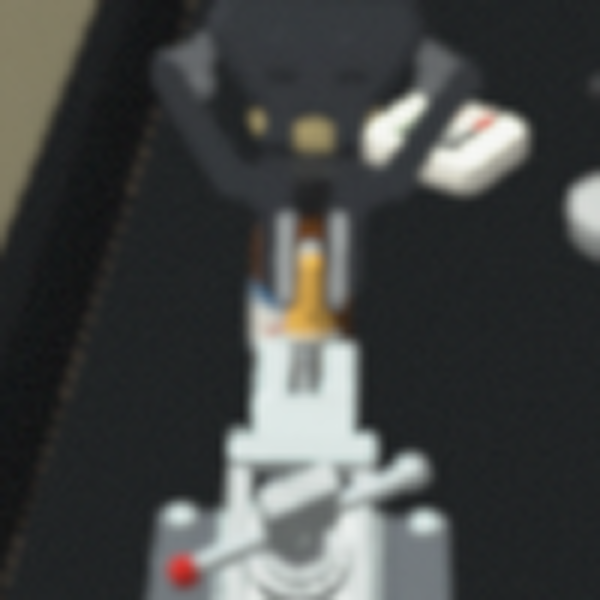

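Emit:
step_arm(motion=[[-7.4,-0.5,0.3,-0.3,5,0],[-7.4,-0.5,0.3,-0.3,5,0],[-7.4,-0.5,0.3,-0.3,5,0],[-3,-0.2,0.1,-0.1,2,0],[0,0,0,0,0,0],[0,0,0,0,0,0]])

```text
clock: 29.42
position: [0.4707, -0.077, 0.0995]
ee_rot: [0.62, 0.715, 0.222, -0.234]
ft_force: [-3.3, -3.8, 3.3]
grip_width: 0.144
```

```bash
python3 tq.py; python3 swing.py 6;  python3 - <<'E'
from h import *
im=manip.camera("side");cv2.imwrite("pics/s12.png",cv2.resize(im[100:220,260:380],None,fx=5,fy=5,interpolation=2))
E
```

```text
[ 0.9   0.47 -0.55  1.79 -0.36  1.27  0.67] [ 0.656 -0.781 -0.051] [-0.55 -3.64 -4.77] 0.14356039735589649
tool-frame total mm [-8.8 -0.6 -0.3] deg [-0.4  6.  -0.1] | rows 1 row [-8.77, -0.58, -0.35, -0.39, 5.99, -0.09]
angle est 32.37741797116772 0.08400665199444457
```

View pics/s12.png

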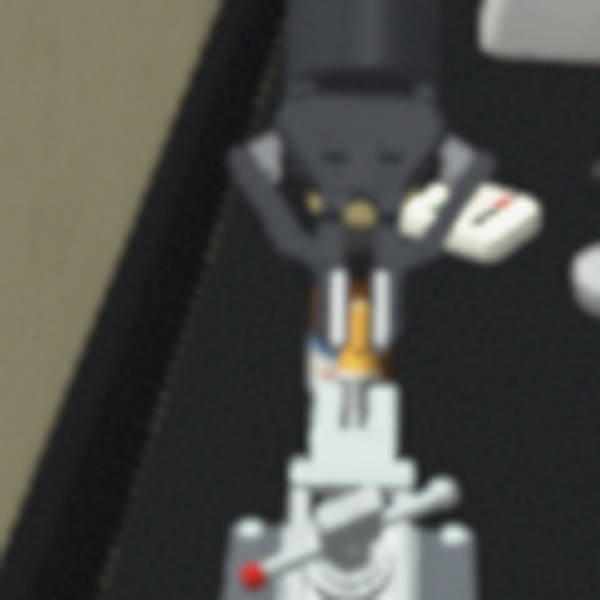

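Emit:
step_arm(motion=[[-6,-0.4,-0.8,-0.1,1,0],[-6,-0.4,-0.5,-0.1,1,0],[0,0,0,0,0,0]])

```text
clock: 29.85
position: [0.4713, -0.0856, 0.093]
ee_rot: [0.616, 0.711, 0.234, -0.246]
ft_force: [-0.7, -3.4, 2.5]
grip_width: 0.142
```

```bash
python3 tq.py; python3 swing.py 6
```

```text
[ 0.92  0.51 -0.54  1.77 -0.36  1.29  0.7 ] [ 0.382 -0.774 -0.02 ] [-0.97 -1.03 -4.03] 0.142420433826407
tool-frame total mm [-8.7 -0.6  0.5] deg [-0.4  6.  -0.1] | rows 1 row [-8.74, -0.58, 0.47, -0.4, 5.99, -0.1]
angle est 39.76681888630964 0.08382346817581178
```

Emit:
step_arm(motion=[[0,0,0,0,0,0],[0,0,0,0,0,0],[0,0,0,0,0,0],[0,0,0,0,0,0],[0,0,0,0,0,0],[0,0,0,0,0,0]], jaw=60)

```text
clock: 30.6
position: [0.4717, -0.0844, 0.0933]
ee_rot: [0.615, 0.712, 0.234, -0.246]
ft_force: [-0.6, -0.6, -0.3]
grip_width: 0.705
```

Run:
```python
from h import *
im=manip.camera("side");cv2.imwrite("pics/s13.png",cv2.resize(im[100:220,260:380],None,fx=5,fy=5,interpolation=2))
```

```text
(no output)
```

View pics/s13.png

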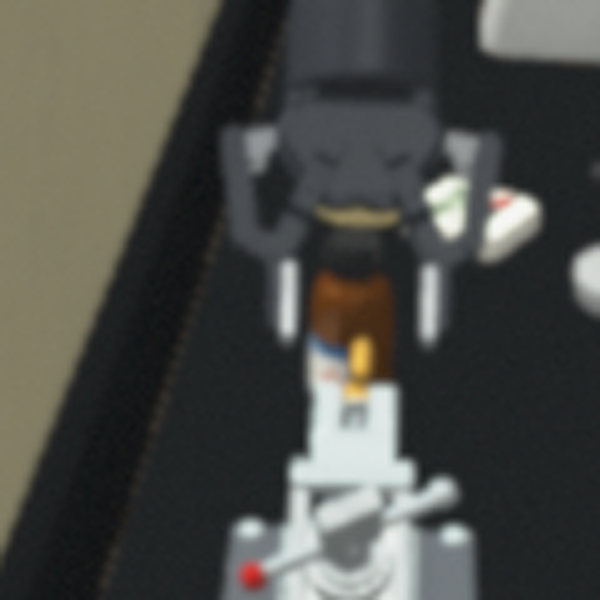

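Run:
```python
from h import *
R,p,_=cur();rel(R,p+[0,0,.18])
```

```text
tool-frame total mm [ 114.8    5.6 -138.5] deg [0. 0. 0.] | rows 4 row [28.71, 1.39, -34.63, 0.0, 0.0, 0.0]
```

Emit:
step_arm(motion=[[14,0.7,-17,0,0,0],[28.7,1.4,-34.6,0,0,0],[28.7,1.4,-34.6,0,0,0],[28.7,1.4,-34.6,0,0,0],[28.7,1.4,-34.6,0,0,0],[0,0,0,0,0,0],[0,0,0,0,0,0]])

```text
clock: 31.52
position: [0.471, -0.0843, 0.3007]
ee_rot: [0.615, 0.711, 0.234, -0.246]
ft_force: [-0.1, -0.2, -0.4]
grip_width: 0.698
```

Run:
```python
from h import *
print(cur()[1])
im=manip.camera("side");cv2.imwrite("pics/s14.png",cv2.resize(im[120:330,240:400],None,fx=2.8,fy=2.8,interpolation=2))
im=manip.camera("top");cv2.imwrite("pics/t14.png",cv2.resize(im[170:250,220:420],None,fx=4,fy=4,interpolation=2))
```

```text
[ 0.47099478 -0.08426502  0.30073169]
```

View pics/s14.png

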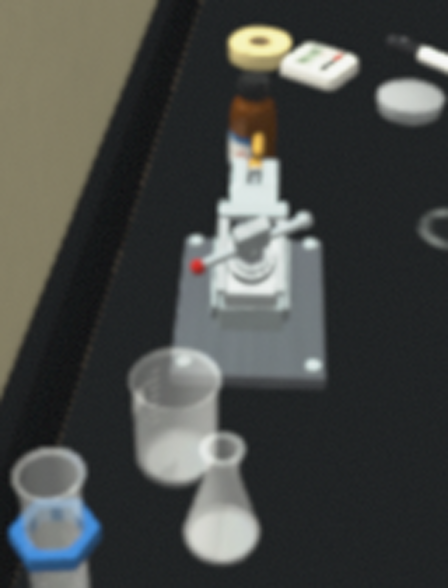

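View pics/t14.png

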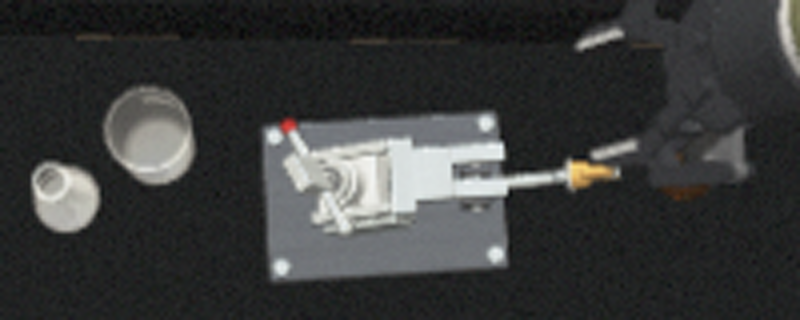

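The bolt lies fully out of the slot, with its tip at about (618,173) in the top crop. All the glassware is standing. Last, a numeric check.

Run:
```python
from h import *
from scipy.optimize import least_squares
J,o,p=loadjig()
uv=(np.array([618,173])+.5)/4-.5+[220,170]
for b in (.7,1.0,1.2,1.3):print(b,proj("top",J.apply(np.array([0,p[5]-.108*np.sin(b),.0295+.108*np.cos(b)]))+o)[0].round(1),uv)
a=cv2.imread("pics/side0.png");b=manip.camera("side");c=cv2.imread("pics/top0.png");d=manip.camera("top")
for n,A,B,(x0,x1,y0,y1) in [("beaker",a,b,(283,322,242,293)),("flask",a,b,(303,335,272,322)),("bottle",a,b,(320,343,146,162)),("beaker",c,d,(243,272,188,220)),("flask",c,d,(225,247,207,230))]:
    t=A[y0:y1,x0:x1];s=B[y0-10:y1+10,x0-10:x1+10];r=cv2.matchTemplate(s,t,cv2.TM_CCOEFF_NORMED);_,m,_,l=cv2.minMaxLoc(r);print(n,"shift px",l[0]-10,l[1]-10,round(m,3))
```

```text
0.7 [364.8 209.7] [374.125 212.875]
1.0 [371.3 210.8] [374.125 212.875]
1.2 [373.8 211.9] [374.125 212.875]
1.3 [374.6 212.4] [374.125 212.875]
beaker shift px 0 0 1.0
flask shift px 0 0 1.0
bottle shift px 0 0 0.998
beaker shift px 0 0 0.998
flask shift px 0 0 0.999
```

The bolt is at its stop (about 1.3 rad), the bystanders have not moved and the robot is clear. Handing in.

```bash
python3 -c "
from workcell import manip
print(manip.hand_in())"
```

```text
the job is handed in; nothing more can be done
None
```

The job is handed in at about 31.6 s of the 72 s, with the tap home, the wing nut loosened and the bolt out of the slot. Hand-in gives no verdict, so what follows rests on my own checks.

**Tap:** From its start I turned it forward to 0.50 turn, with one regrip on the way. Then it went back to about 0.24, forward to about 0.75, back to 0.50, and forward until the torque rose to 2 N m at the stop. The camera fit afterwards gave 5.80 rad, which is collar home. The same fit put the sink at about 4.1 mm where the turning angle gives 3.2 mm; I took that as fit error.

**Nut:** Only after that did I loosen it, by about 1.58 rad, to roughly 1.64 rad. This comes from the gripper's turn plus pictures of the wing turning with the fingers. The fingers closed to about 12 mm on the wings rather than the stated 9 mm, and I did not find out why.

**Bolt:** I swung it to about 0.68 rad and let go, and it fell to about 1.3 rad, its stop.

**Surroundings:** Beaker, flask and bottle showed 0 px shift against the first pictures. The last force reading was near zero, and the gripper was well above everything.

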